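Gauge the depth of a blind dowel hole

ROBOT

A 7-joint arm with a two-finger parallel gripper is mounted at the origin on the work surface. World frame = base frame: x ahead of the robot, y to its left, z up, the work surface at z = 0. Lengths are in m, angles in degrees, forces in N, time in s.
With the tool pointing down it reaches from about 0.425 to 0.875 m from the base axis. Payload 4.7 kg.
Tool frame: the origin (TCP) lies at the very end of the fingers, on their centre line; the grasp point (between the pads) lies 19 mm behind it; z points along the fingers, y is the line along which they close (so a half turn about z gives the same grasp; the last joint's range is limited). The gripper opens to 87 mm and grips with 3 to 60 N. Pads are 19 mm wide; open, the fingers measure 117 mm over their backs; the gripper's body (75 mm by 190 mm) begins 51 mm behind the grasp point.
Start: joints at [77.412, 18.392, -4.016, 83.108, 1.295, 78.541, -3.26], TCP at [0.151, -0.632, 0.223] pointing down, gripper open.
Joint ranges: [-163.93, 163.93], [-17.29, 119.83], [-79.2, 71.16], [3.27, 140.29], [-89.18, 269.18], [5.43, 117.66], [-154.24, 154.24]. Speed limits (degrees/s): [147.25, 147.25, 180, 180, 180, 180, 180].

INTERFACE

Orientations are given as [roll, pitch, yaw] about the fixed x, y, z axes, in that order (R = Rz(yaw) Ry(pitch) Rx(roll)).
In Python, from cell import get_obs, read_camera, sign_off, silhouettes gives the robot as it stands.
- The arm moves only by the tool play_rows, never from a script. Its argument "steps" is a list that holds one entry, the list of rows, each a list of 7 numbers: the shift along the tool's x, y, z in m, then the turn, a rotation vector about the tool's x, y, z in rad, then the finger opening in m, from 0 to 0.087. A call has 1 to 12 rows; each row shifts and turns the commanded pose from where the row before left it, along the tool's axes as they then stand; what a row does not reach is not made up. A row lasts 1/10 s, in which the tool goes at most 50 mm and 8.59 degrees, less where a joint would pass 70% of its speed; a pose out of reach is approached as far as the arm can. A call is refused whole if a number of a shift passes 0.05 or a number of a turn 0.15, either way. A call with a gripper value outside its range is refused whole. The fingers move at their own pace and stop on an object; "force" is the grip in N (left out, the last holds). Time passes only in rows, so rows that do not move let the fingers close. It gives the time, the measured TCP pose, the force, the opening and the grip force at its end, in the units of the state.
- get_obs(): the state, without advancing time (a new reading comes with each control period).
- read_camera(name): name is "scene" or "top" or "wrist"; returns a dict with "frame" (420x560x3 uint8, red, green, blue), "intrinsics" (3x3 intrinsics, pixels), "view" (4x4, takes a point from world to camera coordinates). Camera axes: x right, y up, looking along -z (the intrinsics and any distortion apply to the point x, -y, -z); pixel columns grow to the right and rows downward; lengths in m; the calibration is good to about 2 mm. A picture is of the moment at which its call begins. There is no depth.
- sign_off(): hands the job in; it is judged then, once.
Trained networks look in the newest picture that a camera, given by its name, has taken for a name from the list of things; names that differ only in an ending like _2 or _b are one class to them, and where a whole thing is asked for, a point or a joint stands for the part that bears it (a point fixed in the world has none). Each returns a list of dicts, best first, with "p" (0 to 1); they miss things now and then, are a little off and sometimes report something else, mostly with a low value. They report only what shows in the picture. A call takes as long as a camera call. They do not tell look-alikes from the thing itself.
- silhouettes(camera, name): "pixels" (420x560 bool, what is visible of it) and "extent" ([left, top, right, bottom] in pixels, round what is visible of it).
The state is a dict: "time_s": time; "qpos": joint angles; "joint_velocities": joint speeds; "effort": joint torques, N m; "tool_pos": TCP position; "tool_rot": TCP orientation; "force": force on the tool from outside, world axes, zero at the start; "wrist_torque": the same for the moment, N m; "grip_width": finger opening in m; "grasp_force": force on a finger pad.
Only numpy, scipy, OpenCV 4.12 (cv2) and the standard library are available. Lean on these libraries where they do the work, as an engineer would, in place of code of your own. Each camera call takes 0.05 s, during which the arm holds its last target. There are 200 camera calls.

TASK

Check the depth of the dowel hole in the turned wooden foot that is clamped in the vise: stand the depth gauge flat on the foot's top face over the hole, then slide its rod gently down until you feel it stop firmly on the floor of the hole. Leave the gauge standing there with the rod on the bottom and the base flat on the face, so that the depth can be read off, and do not disturb the other things on the bench.

Things in the scene. Friction and masses are not known exactly. Their poses are not given: they have to be found in the camera images.
- gauge_knob (a point): Centre of the depth gauge's dark ribbed knob, an upright cylinder 17 mm across and 28 mm high on top of the gauge's rod; z up along the rod. The rod's tip lies 94 mm straight below this point. Hold the gauge here: the rod's drag in the base (about 4 N) exceeds the base's weight, so the whole gauge can be carried by the knob.
- gauge: Base of the depth gauge: steel bar 80 (its x) x 26 (its y) x 14 mm high, a 13 mm wide sleeve rising 10 mm more at its middle; origin at the centre of its flat underside, z up. It stands loose on the bench; whole gauge about 0.18 kg. The rod slides straight up and down through its centre (no turning) with a steady drag of about 4 N and stays where it is left.
- gauge_point: Steel contact point at the rod's lower end, fixed to it; origin at its tip, on the rod's axis. 7 mm across, the end bevelled to 3.6 mm over the last 2 mm. It starts drawn up 2 to 12 mm inside the base and can go down to 50 mm out of the underside (the knob is then still 6 mm clear of the sleeve). Tip flush with the underside: knob centre 94 mm above the underside.
- vise_bed (a point): Point on the bed of the grey drill vise, on the axis of the clamped foot, 30 mm above the bench. The vise is bolted down. Its jaws stand on both sides of the foot along the vise's y, 100 mm wide, tops 66 mm above the bench (28 mm below the foot's top face); screw and T-handle reach 178 mm from this point to the vise's +y.
- foot: The turned wooden furniture foot clamped upright in the vise: cylinder 48 mm across, 64 mm high, two fine beads; fixed; origin at the centre of its underside, z up. In its flat top face (64 mm up) is one central blind hole, 10 mm across, straight walls, flat floor; its depth is not marked and differs each time, 24 to 46 mm. (Two more feet of this shape stand on a plywood board: not these.)
- sanding_block: Bystander: cork sanding block, 100 x 60 x 34 mm; origin at its underside. Leave it where it is.
- try_square: Bystander: try square lying flat, dark wooden stock 110 x 22 x 16 mm (origin under its centre), steel blade 150 mm; origin at its underside. Leave it where it is.
- chuck_key: Bystander: T-shaped steel chuck key lying flat, 75 mm shank and 75 mm bar; origin at its underside. Leave it where it is.
- bench_brush: Bystander: bench brush lying flat; origin at its underside. Leave it where it is.
- glue: Bystander: white glue bottle, 56 mm across, 145 mm high; origin at its underside. Leave it where it is.
Not all that is in view belongs to the job. What is shaped like the gauge but green is not meant.

How it is judged:
By the outcome, as a careful person would: the job done as asked, in the order asked, and still so for the second after the job is handed in, with the robot touching nothing.
It also fails if it takes over 45 s, if anything falls off the work surface, if the arm or the gripper's body presses on something with over 40 N, if the wrist force passes 120 N, or if a joint passes its speed limit or range.

## Working session

There is one attempt and no reset: what is moved stays moved. The work goes in short steps, Python scripts to look and compute and a tool call to move; the robot and the scene stay as the last step left them, time stands still between calls to the robot, and variables do not carry over. Pictures are saved under pics/ and viewed, at most 10 in all, crops included, and the job is handed in when it is done.

Besides the shell and the picture viewer there is one more tool, called after "Call:" as name(argument=value, ...) on one line, values as JSON. play_rows: Moves the arm, as the interface text tells. Its arguments: {"type":"object","properties":{"steps":{"type":"array","items":{"type":"array","items":{"type":"array","items":{"type":"number"}}}},"force":{"type":"number"}},"required":["steps"]}

```bash
mkdir -p pics; ls
cat > h.py <<'E'
import numpy as np, cv2
from cell import get_obs, read_camera, sign_off, silhouettes
from scipy.spatial.transform import Rotation as R
def ray(c,px):
    K=np.array(c["intrinsics"]);V=np.array(c["view"])
    d=np.linalg.inv(K)@[px[0],px[1],1]; d=d*[1,-1,-1]
    return -V[:3,:3].T@V[:3,3], V[:3,:3].T@d
def atz(c,px,z):
    o,d=ray(c,px); return o+d*(z-o[2])/d[2]
def proj(c,p):
    V=np.array(c["view"]); q=V[:3,:3]@np.array(p)+V[:3,3]; q=q*[1,-1,-1]
    u=np.array(c["intrinsics"])@q; return u[:2]/u[2]
def tri(cs,pxs):
    A=np.zeros((3,3));b=np.zeros(3)
    for c,p in zip(cs,pxs):
        o,d=ray(c,p);d/=np.linalg.norm(d);M=np.eye(3)-np.outer(d,d);A+=M;b+=M@o
    return np.linalg.solve(A,b)
E
python3 - <<'E'
from h import *
s=get_obs();print({k:np.round(v,3).tolist() for k,v in s.items()})
C={n:read_camera(n) for n in("scene","top")}
for n,c in C.items():
    cv2.imwrite(f"pics/{n}0.png",cv2.resize(c["frame"],(784,588))[:,:,::-1])
    print(n,np.round(c["intrinsics"],1).tolist(),np.round(ray(c,(280,210)),3).tolist(), [k for k in c])
    for t in("gauge_knob","gauge","foot","glue","sanding_block","try_square","chuck_key","bench_brush"):
        for r in silhouettes(n,t):
            v,u=np.nonzero(r["pixels"]);print(n,t,round(r["p"],2),r["extent"],len(u),round(u.mean(),1),round(v.mean(),1))
E
```

```text
pics
{'time_s': 0.0, 'qpos': [77.415, 18.438, -4.016, 83.176, 1.294, 78.541, -3.26], 'joint_velocities': [0.065, 0.094, -0.003, -0.012, -0.04, 0.014, 0.021], 'effort': [0.0, -49.129, -0.404, -31.252, -0.064, 0.044, 0.0], 'tool_pos': [0.15, -0.632, 0.221], 'tool_rot': [-179.89, 0.005, 13.394], 'force': [0.001, -0.597, 0.368], 'wrist_torque': [-0.032, 0.025, 0.058], 'grasp_force': 0.0, 'grip_width': 0.087}
scene [[537.3, 0.0, 270.3], [0.0, 537.3, 215.4], [0.0, 0.0, 1.0]] [[1.106, -0.53, 0.96], [-0.509, 0.487, -0.71]] ['frame', 'intrinsics', 'view']
scene gauge_knob 0.66 [164.7, 259.0, 175.5, 285.2] 204 169.2 269.3
scene gauge_knob 0.56 [215.1, 268.4, 224.2, 297.5] 187 219.6 279.6
scene gauge 0.96 [131.5, 220.1, 168.4, 263.2] 459 146.9 248.6
scene gauge 0.87 [206.6, 267.4, 242.8, 314.9] 686 221.7 296.5
scene gauge 0.56 [163.4, 259.6, 179.9, 305.3] 533 172.7 284.6
scene foot 0.9 [303.1, 201.5, 325.1, 231.1] 517 314.0 214.5
scene glue 0.84 [150.1, 340.8, 185.3, 397.2] 1520 168.3 369.3
scene sanding_block 0.65 [203.4, 228.3, 248.0, 272.0] 1242 225.1 249.5
scene sanding_block 0.36 [148.3, 3
[... 500 characters left out ...]
.6 300.7
top gauge 0.94 [356.7, 282.4, 385.2, 315.9] 427 371.8 298.2
top gauge 0.75 [334.9, 194.3, 369.6, 212.5] 406 352.6 201.7
top gauge 0.66 [363.7, 227.8, 392.3, 260.6] 421 377.3 243.1
top foot 0.72 [221.5, 190.5, 242.4, 212.8] 402 231.7 202.8
top glue 0.86 [414.9, 150.3, 457.6, 182.6] 847 435.1 165.3
top sanding_block 0.64 [297.0, 223.3, 325.7, 268.5] 1154 313.5 246.6
top try_square 0.9 [431.4, 193.3, 506.9, 241.0] 1442 461.3 226.5
top try_square 0.73 [89.5, 192.5, 113.4, 276.9] 1189 101.1 227.3
top try_square 0.53 [221.0, 187.6, 244.6, 211.5] 422 231.7 202.9
top chuck_key 0.72 [361.9, 141.2, 398.6, 169.4] 224 375.9 150.5
top bench_brush 0.65 [87.6, 192.7, 112.3, 277.7] 1146 101.5 226.9
```

View pics/scene0.png

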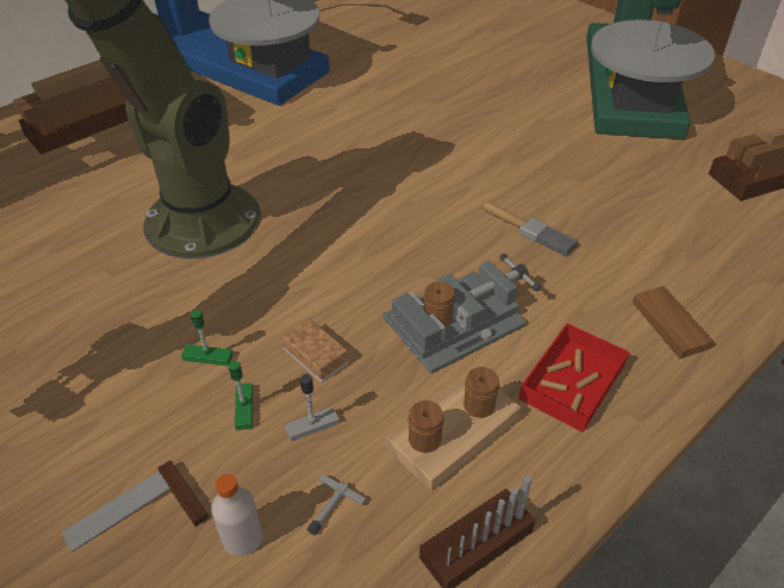

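View pics/top0.png

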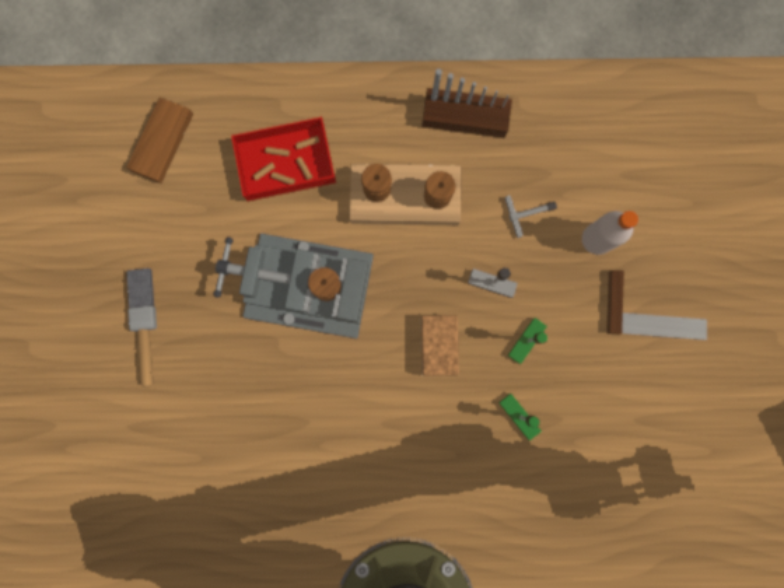

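The silver gauge stands at scene (308,405) and top (495,280) in the viewed pixels, and both other gauges are green. The clamped foot is at scene (440,300) and top (324,284), with the vise's T-handle to the left in the top view.

Run:
```python
from h import *
C={n:read_camera(n) for n in("scene","top")}
S,T=C["scene"],C["top"]
print("knob",tri([S,T],[(219.6,276),(358.5,195.5)]), atz(T,(358.5,195.5),.1),atz(S,(219.6,276),.1))
# foot top face: view px 440,290 scene ; top 324,284
print("foot",tri([S,T],[(439/1.4,290/1.4),(324/1.4,283/1.4)]),atz(T,(324/1.4,283/1.4),.094),atz(S,(439/1.4,290/1.4),.094))
r=[q for q in silhouettes("top","gauge") if abs(q["extent"][0]-335)<8][0]
v,u=np.nonzero(r["pixels"]);m=v>197
print(cv2.minAreaRect(np.c_[u,v].astype(np.float32)))
print("base ends",atz(T,(470/1.4,278/1.4),.014),atz(T,(515/1.4,291/1.4),.014))
print("vise screw",atz(T,(228/1.4,268/1.4),.05))
w=read_camera("wrist");s=get_obs();Rt=R.from_euler("xyz",s["tool_rot"],degrees=True)
o,d=ray(w,(280,210));print("wrist cam in tool",Rt.inv().apply(o-s["tool_pos"]),Rt.inv().apply(d),Rt.inv().apply(ray(w,(380,210))[1]-d))
print(w["intrinsics"])
```

```text
knob [ 0.53918243 -0.1576983   0.0980535 ] [ 0.53852045 -0.15779053  0.1       ] [ 0.54084811 -0.15808744  0.1       ]
foot [0.52988972 0.12377822 0.09292096] [0.52837283 0.12201134 0.094     ] [0.5316783  0.12484998 0.094     ]
((352.54998779296875, 198.35000610351562), (34.152591705322266, 19.28989028930664), 18.43494987487793)
base ends [ 0.54524932 -0.11981944  0.014     ] [ 0.52177244 -0.19609642  0.014     ]
vise screw [0.56191506 0.28532678 0.05      ]
wrist cam in tool [ 7.90237875e-02 -3.92642020e-05 -1.60666856e-01] [-0.30475835 -0.00970205  0.9526006 ] [-1.33269229e-04  2.81951138e-01 -1.50308425e-04]
[[354.67129305   0.         283.57006255]
 [  0.         354.67129305 203.67166804]
 [  0.           0.           1.        ]]
```

Call:
play_rows(steps=[[[0.0375,-0.0285,0,0,0,0,0.05],[0.0375,-0.0285,0,0,0,0,0.05],[0.0375,-0.0285,0,0,0,0,0.05],[0.0375,-0.0285,0,0,0,0,0.05],[0.0375,-0.0285,0,0,0,0,0.05],[0.0375,-0.0285,0,0,0,0,0.05],[0.0375,-0.0285,0,0,0,0,0.05],[0.0375,-0.0285,0,0,0,0,0.05],[0.0375,-0.0285,0,0,0,0,0.05],[0.0375,-0.0285,0,0,0,0,0.05],[0.0375,-0.0285,0,0,0,0,0.05],[0.0375,-0.0285,0,0,0,0,0.05]]])

```text
time_s: 2.3
tool_pos: [0.5101, -0.1939, 0.2229]
tool_rot: [179.9, -0.0, 13.4]
force: [0.4, -0.7, 1.1]
grip_width: 0.0499
grasp_force: 0.0
```

Call:
play_rows(steps=[[[0.03,-0.023,0.01,0,0,0,0.05],[0.008,-0.006,0.01,0,0,0,0.05],[0,0,0,0,0,0,0.05],[0,0,0,0,0,0,0.05],[0,0,0,0,0,0,0.05]]])

```text
time_s: 2.8
tool_pos: [0.5385, -0.1608, 0.2029]
tool_rot: [179.9, 0.0, 13.2]
force: [-0.1, -0.6, 0.5]
grip_width: 0.0501
grasp_force: 0.0
```

```bash
cat >> h.py <<'E'
def look(name,things):
    s=get_obs();c=read_camera("wrist")
    cv2.imwrite(f"pics/{name}.png",cv2.resize(c["frame"],(784,588))[:,:,::-1])
    print(np.round(s["tool_pos"],4),np.round(s["tool_rot"],2),s["time_s"],np.round(s["force"],2),s["grip_width"])
    for t in things:
        for r in silhouettes("wrist",t):
            v,u=np.nonzero(r["pixels"]);print(t,round(r["p"],2),np.round(r["extent"],1),len(u),round(u.mean(),1),round(v.mean(),1))
    return s,c
E
python3 - <<'E'
from h import *
look("w1",["gauge_knob","gauge"])
E
```

```text
[ 0.5385 -0.1608  0.2029] [1.7993e+02 2.0000e-02 1.3200e+01] 2.8 [-0.06 -0.55  0.5 ] 0.05005250742607674
gauge_knob 0.74 [305.6 277.1 325.  336.5] 355 316.3 321.5
gauge_knob 0.65 [268.9 177.8 293.8 219.1] 681 280.2 202.4
gauge 0.91 [248.5 331.3 278.9 354.7] 497 260.2 343.2
gauge 0.75 [279.9 244.3 336.1 336.2] 1700 312.4 280.2
gauge 0.58 [244.6 145.2 320.7 221.9] 2714 280.5 183.1
```

View pics/w1.png

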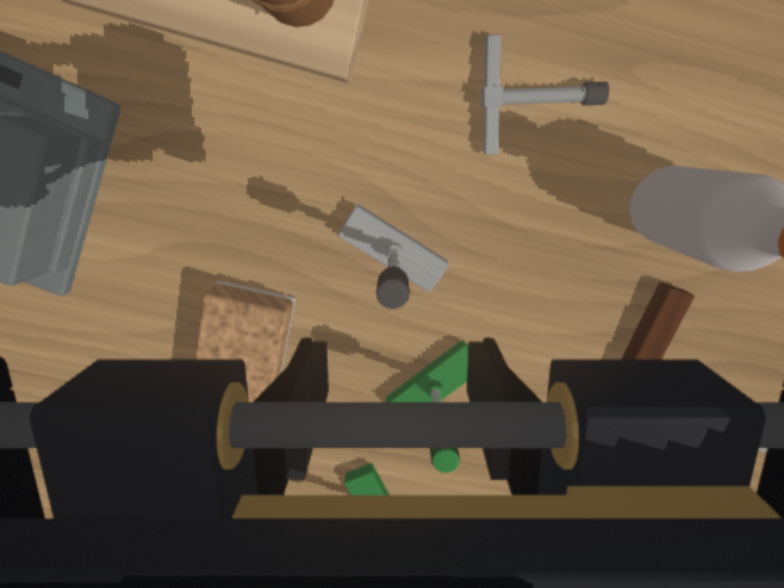

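The silver knob's top face is at about view (393,291), between and beyond the fingers. The green gauge's knob is at (445,460).

Run:
```python
from h import *
c=read_camera("wrist");s=get_obs();Rt=R.from_euler("xyz",s["tool_rot"],degrees=True)
g=c["frame"][165:235,255:310]
cv2.imwrite("pics/w1c.png",cv2.resize(g,None,fx=8,fy=8,interpolation=cv2.INTER_NEAREST)[:,:,::-1])
for z in(.110,.116):
    p=atz(c,(281,208),z);print(p,Rt.inv().apply(p-s["tool_pos"]))
# expected silhouettes: project knob model at candidates
def knob(x,y,zt):
    a=np.linspace(0,6.28,40);P=[(x+.0085*np.cos(t),y+.0085*np.sin(t),z) for t in a for z in(zt,zt-.028)]
    q=np.array([proj(c,p) for p in P]);return np.r_[q.min(0),q.max(0)]
print("obs 268.9 177.8(?) 293.8 219.1")
for zt in(.110,.115,.120):
    p=atz(c,(281,208),zt);print(zt,knob(p[0],p[1],zt))
```

```text
[ 0.53801097 -0.15836249  0.11      ] [-0.00075136 -0.0015471   0.09304451]
[ 0.5398496  -0.15796755  0.116     ] [ 0.00113117 -0.0015037   0.08704528]
obs 268.9 177.8(?) 293.8 219.1
0.11 [269.66249444 187.88116858 292.32826768 218.72118566]
0.115 [269.43452406 187.51135623 292.55606898 218.93469067]
0.12 [269.19719765 187.12769397 292.79322006 219.15687207]
```

View pics/w1c.png

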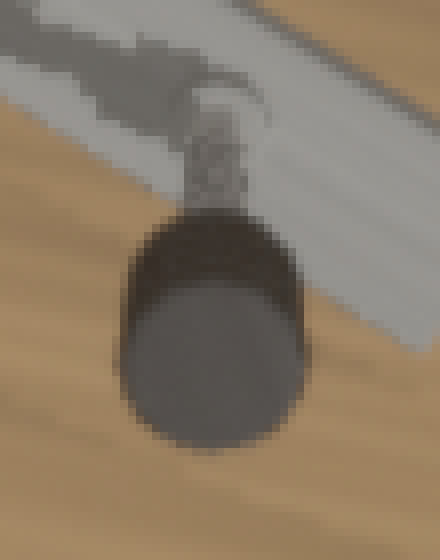

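Call:
play_rows(steps=[[[-0.0005,-0.0015,0.03,0,0,0,0.05],[0,0,0.03,0,0,0,0.05],[0,0,0.03,0,0,0,0.05],[0,0,0.02,0,0,0,0.05],[0,0,0.008,0,0,0,0.05],[0,0,0,0,0,0,0.05],[0,0,0,0,0,0,0.05]]])

```text
time_s: 3.7
tool_pos: [0.5393, -0.1574, 0.0857]
tool_rot: [179.9, -0.1, 13.4]
force: [0.7, 0.2, 0.5]
grip_width: 0.05
grasp_force: 0.0
```

Run:
```python
from h import *
s,c=look("w2",["gauge_knob"])
```

```text
[ 0.5393 -0.1574  0.0857] [ 1.7994e+02 -8.0000e-02  1.3380e+01] 3.7 [0.74 0.19 0.51] 0.05004659165569395
gauge_knob 0.68 [268.2 217.6 305.9 288.5] 1492 285.0 262.1
```

View pics/w2.png

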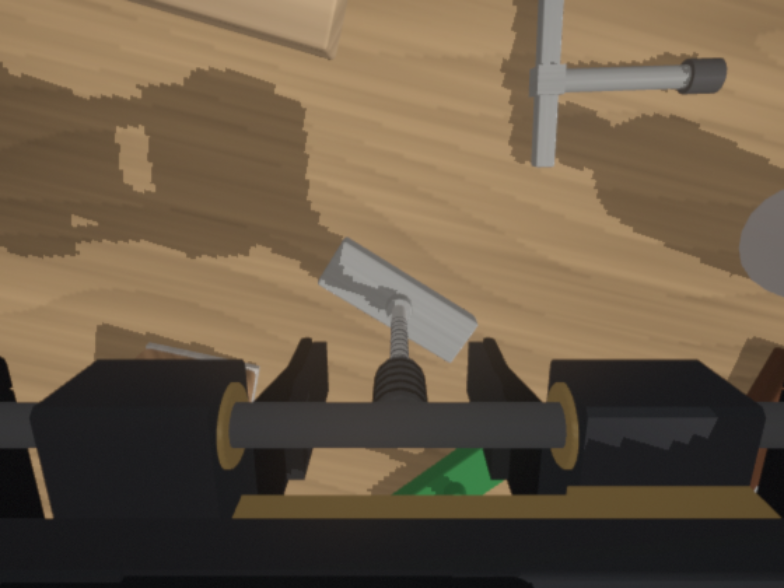

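The knob sits centred between the fingers at about view (400,380), and the silver base's sleeve is at (399,304). I'll grip now.

Call:
play_rows(steps=[[[0,0,0,0,0,0,0.01],[0,0,0,0,0,0,0.01],[0,0,0,0,0,0,0.01],[0,0,0,0,0,0,0.01],[0,0,0,0,0,0,0.01],[0,0,-0.005,0,0,0,0.01],[0,0,-0.02,0,0,0,0.01],[0,0,-0.03,0,0,0,0.01],[0,0,-0.03,0,0,0,0.01],[0,0,-0.03,0,0,0,0.01],[0,0,0,0,0,0,0.01],[0,0,0,0,0,0,0.01]]], force=30)

```text
time_s: 5.0
tool_pos: [0.5385, -0.157, 0.1996]
tool_rot: [180.0, -0.0, 13.4]
force: [-0.7, -0.3, -2.8]
grip_width: 0.0162
grasp_force: 30.0
```

Run:
```python
from h import *
s,c=look("w3",["gauge","gauge_knob"])
Rt=R.from_euler("xyz",s["tool_rot"],degrees=True)
print("TCP px",proj(c,s["tool_pos"]))
cv2.imwrite("pics/w3c.png",cv2.resize(c["frame"][150:300,200:400],(800,600),interpolation=cv2.INTER_CUBIC)[:,:,::-1])
# predicted rod-axis pixels for x offsets, sleeve top at various depth below TCP
for x in(-.004,0,.004):
  print(x,[np.round(proj(c,s["tool_pos"]+Rt.apply([x,0,z])),1).tolist() for z in(.02,.04,.058,.068,.082)])
```

```text
[ 0.5385 -0.157   0.1996] [ 1.7997e+02 -1.0000e-02  1.3400e+01] 5.0 [-0.7  -0.32 -2.81] 0.016199240649234645
gauge 0.96 [229.  167.7 344.  290.4] 5494 282.5 224.3
gauge 0.68 [250.9 334.8 279.2 353.9] 324 264.6 345.5
gauge 0.64 [325.  245.6 340.5 262.9] 143 331.7 253.8
gauge_knob 0.82 [264.  215.7 303.1 285.8] 1500 283.5 261.9
TCP px [283.5685965  262.90524377]
-0.004 [[283.6, 253.3], [283.5, 239.5], [283.5, 229.0], [283.5, 223.8], [283.5, 217.2]]
0 [[283.6, 246.7], [283.5, 233.4], [283.5, 223.2], [283.5, 218.3], [283.5, 211.9]]
0.004 [[283.5, 240.0], [283.5, 227.2], [283.5, 217.5], [283.5, 212.7], [283.5, 206.6]]
```

View pics/w3c.png

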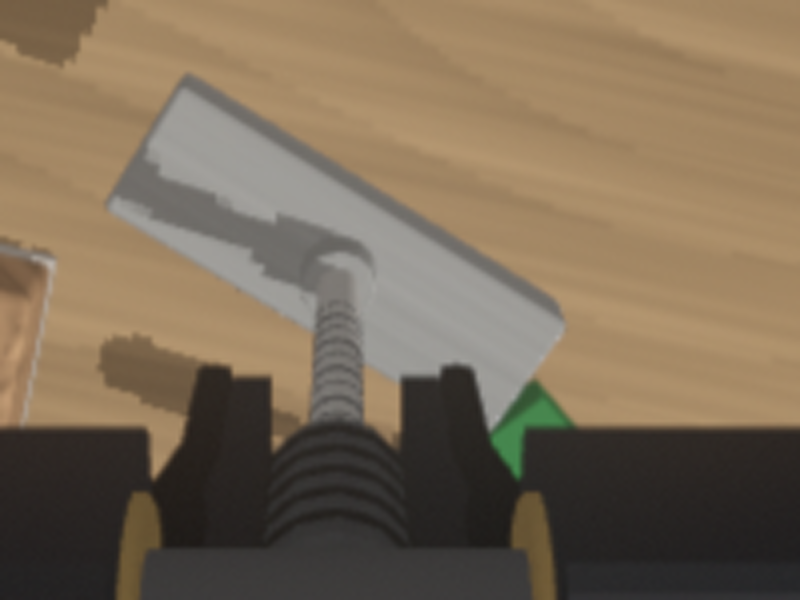

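The gauge hangs level in the grip, with the bar centre near crop (338,260), which is pixel (284,214.6). Next I carry it over towards the foot, stopping short in tool x so the hole stays visible.

Call:
play_rows(steps=[[[0,0,-0.02,0,0,0,0.01],[0,-0.015,0,0,0,0,0.01],[0.001,-0.03,0,0,0,0,0.01],[0.001,-0.03,0,0,0,0,0.01],[0.001,-0.03,0,0,0,0,0.01],[0.001,-0.03,0,0,0,0,0.01],[0.001,-0.03,0,0,0,0,0.01],[0.001,-0.03,0,0,0,0,0.01],[0.001,-0.03,0,0,0,0,0.01],[0,-0.03,0,0,0,0,0.01],[0,-0.015,0,0,0,0,0.01],[0,-0.005,0,0,0,0,0.01]]])

```text
time_s: 6.35
tool_pos: [0.4803, 0.1143, 0.2188]
tool_rot: [-180.0, 0.1, 13.6]
force: [-0.0, 0.4, -2.2]
grip_width: 0.016
grasp_force: 30.0
```

Call:
play_rows(steps=[[[0,0,0.012,0,0,0,0.01],[0,0,0.012,0,0,0,0.01],[0,0,0,0,0,0,0.01],[0,0,0,0,0,0,0.01],[0,0,0,0,0,0,0.01]]])

```text
time_s: 6.85
tool_pos: [0.4819, 0.1115, 0.1956]
tool_rot: [-180.0, -0.0, 13.3]
force: [0.2, 0.3, -2.2]
grip_width: 0.0157
grasp_force: 30.0
```

Run:
```python
from h import *
s,c=look("w4",["gauge","gauge_knob","foot"])
Rt=R.from_euler("xyz",s["tool_rot"],degrees=True)
np.save("w4.npy",c["frame"])
cv2.imwrite("pics/w4c.png",cv2.resize(c["frame"][110:260,200:400],(800,600),interpolation=cv2.INTER_CUBIC)[:,:,::-1])
```

```text
[0.4819 0.1115 0.1956] [-1.7999e+02 -1.0000e-02  1.3330e+01] 6.85 [ 0.18  0.33 -2.23] 0.015734652824359433
gauge 0.78 [534.3 269.5 560.  285.5] 272 548.8 279.3
gauge 0.76 [228.4 168.7 341.6 289.7] 5462 282.2 224.1
gauge 0.62 [479.8 338.7 516.  369.1] 707 495.6 355.8
gauge_knob 0.9 [262.6 215.1 306.2 286.3] 1502 283.5 261.5
foot 0.8 [250.5 101.6 315.8 170.6] 3380 282.3 133.9
foot 0.26 [ 64.    0.  379.4 213. ] 35816 226.3 92.7
```

View pics/w4c.png

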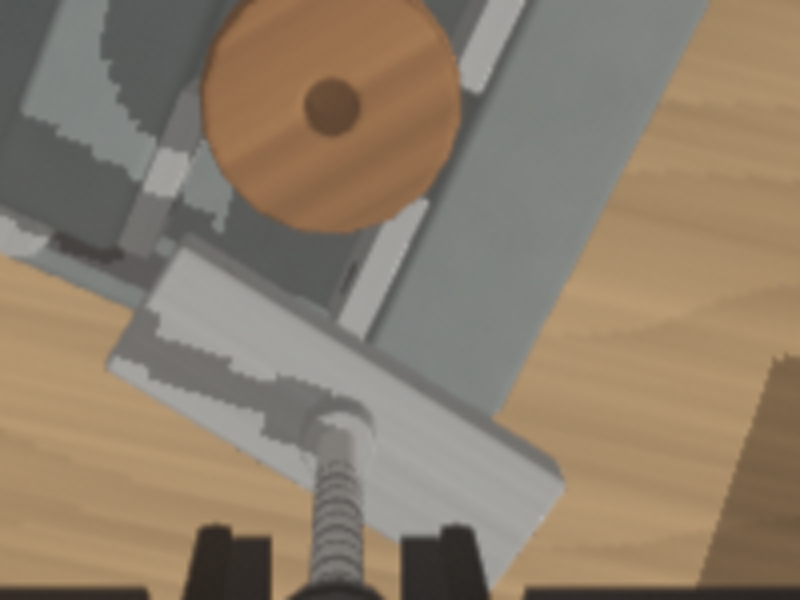

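The hole is at crop (332,107), which is pixel (282.6,136.4). The bar's top-face corners are near crop (185,247), (108,365) and (560,487).

Run:
```python
from h import *
from scipy.optimize import least_squares
c=read_camera("wrist");s=get_obs();Rt=R.from_euler("xyz",s["tool_rot"],degrees=True)
f=c["frame"]
# hole and face centre by threshold
g=cv2.cvtColor(f,cv2.COLOR_RGB2GRAY)
sub=g[124:149,270:296].astype(float);v,u=np.nonzero(sub<sub.max()*.62);hc=(u.mean()+270,v.mean()+124);print("hole px",hc,len(u))
r=[q for q in silhouettes("wrist","foot")][0]
T=lambda p:Rt.inv().apply(p-s["tool_pos"])
hp=T(atz(c,hc,.094));print("hole tool",hp,"hole world",atz(c,hc,.094))
# gauge bar silhouette fit: model = convex hull of bar vs mask
m=[q for q in silhouettes("wrist","gauge") if abs(q["extent"][0]-228)<6][0]["pixels"]
m=m.copy();m[238:]=False
lim=np.zeros_like(m);lim[:238]=True
def render(p,k=8):
    x,y,a,d=p
    P=[(sx*.04,sy*.013,h) for sx in(-1,1) for sy in(-1,1) for h in(0,.014)]
    ca,sa=np.cos(a),np.sin(a)
    q=np.array([proj(c,np.array(s["tool_pos"])+Rt.apply([x+ca*X-sa*Y,y+sa*X+ca*Y,d-h])) for X,Y,h in P])
    im=np.zeros(m.shape,np.uint8)
    hull=cv2.convexHull(q.astype(np.float32))
    cv2.fillConvexPoly(im,np.round(hull*16).astype(np.int32),255,cv2.LINE_AA,4);return im/255.
# base mask excluding rod region
ex=np.zeros_like(m);ex[212:238,274:294]=True
def cost(p): return np.abs(render(p)-m)[lim&~ex].sum()
from scipy.optimize import minimize
best=None
for a in(-1.0,-1.1,-.9,1.0,-.5):
    o=minimize(cost,[0,0,a,.0857],method="Nelder-Mead",options=dict(initial_simplex=np.array([[0,0,a,.0857],[.003,0,a,.0857],[0,.003,a,.0857],[0,0,a+.1,.0857],[0,0,a,.089]]),maxiter=400))
    if best is None or o.fun<best.fun: best=o
print(best.x,best.fun,m[lim].sum())
for d in(.083,.0857,.088):
    o=minimize(lambda p:cost([*p,d]),best.x[:3],method="Nelder-Mead",options=dict(initial_simplex=best.x[:3]+np.array([[0,0,0],[.002,0,0],[0,.002,0],[0,0,.05]])));print(d,o.x,o.fun)
```

```text
hole px (np.float64(283.9896907216495), np.float64(137.71134020618555)) 97
hole tool [0.05066455 0.00043517 0.10184622] hole world [0.53128322 0.12338701 0.094     ]
[-3.27018943e-03 -4.08705648e-04 -9.98268180e-01  9.71149948e-02] 99.27843137254902 3933
0.083 [-2.62387561e-04  1.04362173e-03 -9.82386100e-01] 245.41568627450977
0.0857 [-8.29106696e-04  5.51206796e-04 -9.89237068e-01] 204.1529411764706
0.088 [-1.25041628e-03  3.68067903e-04 -9.89121560e-01] 168.48235294117646
```

```bash
cat >> h.py <<'E'
def overlay(c,s,p,box,k,fn):
    Rt=R.from_euler("xyz",s["tool_rot"],degrees=True);x,y,a,d=p;l,t,r,b=box
    im=cv2.resize(c["frame"][t:b,l:r],None,fx=k,fy=k,interpolation=cv2.INTER_CUBIC)[:,:,::-1].copy()
    ca,sa=np.cos(a),np.sin(a)
    P=lambda X,Y,h:(proj(c,np.array(s["tool_pos"])+Rt.apply([x+ca*X-sa*Y,y+sa*X+ca*Y,d-h]))-[l-.5,t-.5])*k
    def pl(Q,col): cv2.polylines(im,[np.round(np.array(Q)*16).astype(np.int32)],True,col,1,cv2.LINE_AA,4)
    for h,col in((0,(0,0,255)),(.014,(0,255,0))): pl([P(X,Y,h) for X,Y in((-.04,-.013),(.04,-.013),(.04,.013),(-.04,.013))],col)
    A=np.linspace(0,6.28,40)
    pl([P(.0065*np.cos(t),.0065*np.sin(t),.024) for t in A],(255,0,255))
    pl([P(.0065*np.cos(t),.0065*np.sin(t),.014) for t in A],(255,255,0))
    cv2.imwrite(fn,im)
E
python3 - <<'E'
from h import *
c=read_camera("wrist");s=get_obs()
overlay(c,s,(-.001,.0003,-.99,.0857),(222,160,349,252),6,"pics/ov.png")
E
```

```text
(no output)
```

View pics/ov.png

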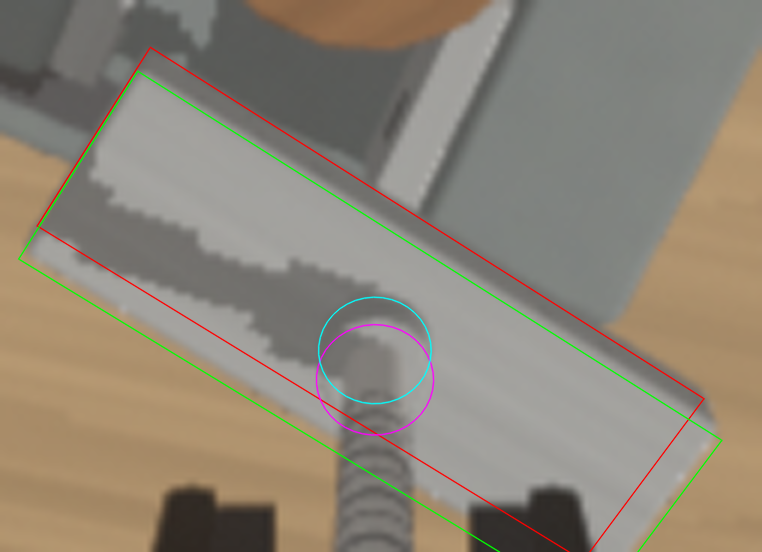

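The overlay (rod x −1.0, y 0.3 mm) matches the bar and sleeve to within about 0.5 mm. I'll refine the hole centre next.

Run:
```python
from h import *
c=read_camera("wrist");s=get_obs();Rt=R.from_euler("xyz",s["tool_rot"],degrees=True)
g=cv2.cvtColor(np.load("w4.npy"),cv2.COLOR_RGB2GRAY)[122:152,268:298]
t,b=cv2.threshold(cv2.resize(g,None,fx=8,fy=8,interpolation=cv2.INTER_CUBIC),0,255,cv2.THRESH_BINARY_INV+cv2.THRESH_OTSU)
cn=max(cv2.findContours(b,cv2.RETR_EXTERNAL,cv2.CHAIN_APPROX_NONE)[0],key=cv2.contourArea)
e=cv2.fitEllipse(cn);print(t,e)
hc=(e[0][0]/8-.4+268,e[0][1]/8-.4+122);p=atz(c,hc,.094);print(hc,p,Rt.inv().apply(p-s["tool_pos"]))
```

```text
100.0 ((121.19503021240234, 119.63533020019531), (113.46681213378906, 116.90677642822266), 33.55730056762695)
(282.7493787765503, 136.5544162750244) [0.53164814 0.12456406 0.094     ] [ 0.05150694 -0.00048856  0.10161521]
```

Call:
play_rows(steps=[[[0.015,-0.0008,0,0,0,0,0.01],[0.02,0,0,0,0,0,0.01],[0.0151,0,0,0,0,0,0.01],[0.002,0,0,0,0,0,0.01],[0,0,0,0,0,0,0.01],[0,0,0,0,0,0,0.01],[0,0,0,0,0,0,0.01],[0,0,0,0,0,0,0.01]]])

```text
time_s: 8.1
tool_pos: [0.5317, 0.1248, 0.1957]
tool_rot: [180.0, -0.0, 13.4]
force: [-0.2, -0.7, -1.7]
grip_width: 0.0156
grasp_force: 30.0
```

Run:
```python
from h import *
P=[]
for i in range(4):
    read_camera("wrist");s=get_obs();P.append([*s["tool_pos"],*s["tool_rot"],*s["force"]])
print(np.round(P,4)[:,:6],np.round(P,2)[:,6:])
```

```text
[[ 5.318000e-01  1.248000e-01  1.957000e-01  1.799595e+02 -7.000000e-03
   1.339270e+01]
 [ 5.319000e-01  1.248000e-01  1.957000e-01  1.799659e+02 -1.300000e-02
   1.338730e+01]
 [ 5.319000e-01  1.248000e-01  1.956000e-01  1.799738e+02 -7.300000e-03
   1.338960e+01]
 [ 5.320000e-01  1.248000e-01  1.956000e-01  1.799778e+02 -9.300000e-03
   1.338980e+01]] [[ 0.24  1.04 -1.72]
 [ 0.02  0.14 -2.07]
 [ 0.04 -0.19 -1.72]
 [-0.51 -0.16 -0.97]]
```

Call:
play_rows(steps=[[[0,0,0.005,0,0,0,0.01],[0,0,0.005,0,0,0,0.01],[0,0,0.003,0,0,0,0.01],[0,0,0.001,0,0,0,0.01],[0,0,0.001,0,0,0,0.01],[0,0,0.001,0,0,0,0.01],[0,0,0.001,0,0,0,0.01],[0,0,0.001,0,0,0,0.01],[0,0,0,0,0,0,0.01],[0,0,0,0,0,0,0.01]]])

```text
time_s: 9.3
tool_pos: [0.5326, 0.1249, 0.1782]
tool_rot: [180.0, -0.1, 13.4]
force: [-0.7, -0.8, 3.7]
grip_width: 0.0159
grasp_force: 30.0
```

Call:
play_rows(steps=[[[0,0,0.001,0,0,0,0.01],[0,0,0.001,0,0,0,0.01],[0,0,0.001,0,0,0,0.01],[0,0,0.001,0,0,0,0.01],[0,0,0,0,0,0,0.01]]])

```text
time_s: 9.8
tool_pos: [0.5322, 0.125, 0.1734]
tool_rot: [180.0, -0.0, 13.4]
force: [0.5, -0.0, 2.9]
grip_width: 0.0162
grasp_force: 30.0
```

Call:
play_rows(steps=[[[0,0,0.001,0,0,0,0.01],[0,0,0.001,0,0,0,0.01],[0,0,0.001,0,0,0,0.01],[0,0,0.001,0,0,0,0.01],[0,0,0,0,0,0,0.01]]])

```text
time_s: 10.3
tool_pos: [0.532, 0.125, 0.1693]
tool_rot: [180.0, 0.0, 13.4]
force: [0.5, -1.2, 3.2]
grip_width: 0.0158
grasp_force: 30.0
```

Call:
play_rows(steps=[[[0,0,0.001,0,0,0,0.01],[0,0,0.001,0,0,0,0.01],[0,0,0.001,0,0,0,0.01],[0,0,0.001,0,0,0,0.01],[0,0,0,0,0,0,0.01]]])

```text
time_s: 10.8
tool_pos: [0.532, 0.1249, 0.1653]
tool_rot: [-180.0, 0.0, 13.4]
force: [0.6, -0.6, 2.6]
grip_width: 0.0159
grasp_force: 30.0
```

Call:
play_rows(steps=[[[0,0,0.001,0,0,0,0.01],[0,0,0.001,0,0,0,0.01],[0,0,0.001,0,0,0,0.01],[0,0,0.001,0,0,0,0.01],[0,0,0,0,0,0,0.01]]])

```text
time_s: 11.3
tool_pos: [0.532, 0.1249, 0.1613]
tool_rot: [180.0, 0.0, 13.4]
force: [0.2, -0.2, 2.2]
grip_width: 0.0158
grasp_force: 30.0
```

Call:
play_rows(steps=[[[0,0,0.001,0,0,0,0.01],[0,0,0.001,0,0,0,0.01],[0,0,0.001,0,0,0,0.01],[0,0,0,0,0,0,0.01]]])

```text
time_s: 11.7
tool_pos: [0.532, 0.1249, 0.1583]
tool_rot: [180.0, 0.0, 13.4]
force: [0.6, -0.8, 2.5]
grip_width: 0.0158
grasp_force: 30.0
```

Call:
play_rows(steps=[[[0,0,0.001,0,0,0,0.01],[0,0,0.001,0,0,0,0.01],[0,0,0.001,0,0,0,0.01],[0,0,0,0,0,0,0.01]]])

```text
time_s: 12.1
tool_pos: [0.532, 0.1249, 0.1553]
tool_rot: [180.0, 0.0, 13.4]
force: [0.8, -0.7, 3.0]
grip_width: 0.0157
grasp_force: 30.0
```

Call:
play_rows(steps=[[[0,0,0.001,0,0,0,0.01],[0,0,0.001,0,0,0,0.01],[0,0,0.001,0,0,0,0.01],[0,0,0,0,0,0,0.01]]])

```text
time_s: 12.5
tool_pos: [0.532, 0.1249, 0.1523]
tool_rot: [180.0, 0.0, 13.4]
force: [1.0, -0.2, 2.5]
grip_width: 0.0162
grasp_force: 30.0
```

Call:
play_rows(steps=[[[0,0,0.001,0,0,0,0.01],[0,0,0.001,0,0,0,0.01],[0,0,0.001,0,0,0,0.01],[0,0,0,0,0,0,0.01]]])

```text
time_s: 12.9
tool_pos: [0.532, 0.1249, 0.1493]
tool_rot: [180.0, 0.0, 13.4]
force: [1.0, -0.6, 2.4]
grip_width: 0.0156
grasp_force: 30.0
```

Call:
play_rows(steps=[[[0,0,0.001,0,0,0,0.01],[0,0,0.001,0,0,0,0.01],[0,0,0,0,0,0,0.01]]])

```text
time_s: 13.2
tool_pos: [0.532, 0.1249, 0.1473]
tool_rot: [180.0, 0.0, 13.4]
force: [0.4, -1.1, 2.2]
grip_width: 0.0161
grasp_force: 30.0
```

Call:
play_rows(steps=[[[0,0,0.001,0,0,0,0.01],[0,0,0.001,0,0,0,0.01],[0,0,0,0,0,0,0.01]]])

```text
time_s: 13.5
tool_pos: [0.532, 0.1249, 0.1453]
tool_rot: [180.0, 0.0, 13.4]
force: [1.6, 0.1, 2.9]
grip_width: 0.0161
grasp_force: 30.0
```

Call:
play_rows(steps=[[[0,0,0.001,0,0,0,0.01],[0,0,0.001,0,0,0,0.01],[0,0,0,0,0,0,0.01]]])

```text
time_s: 13.8
tool_pos: [0.5321, 0.1249, 0.1433]
tool_rot: [180.0, 0.0, 13.4]
force: [0.3, -1.1, 1.7]
grip_width: 0.0161
grasp_force: 30.0
```

Call:
play_rows(steps=[[[0,0,0.001,0,0,0,0.01],[0,0,0.001,0,0,0,0.01],[0,0,0,0,0,0,0.01]]])

```text
time_s: 14.1
tool_pos: [0.5321, 0.1249, 0.1413]
tool_rot: [180.0, 0.0, 13.4]
force: [1.7, -0.2, 3.3]
grip_width: 0.0159
grasp_force: 30.0
```

Call:
play_rows(steps=[[[0,0,0.001,0,0,0,0.01],[0,0,0.001,0,0,0,0.01],[0,0,0,0,0,0,0.01]]])

```text
time_s: 14.4
tool_pos: [0.532, 0.1249, 0.1393]
tool_rot: [180.0, 0.0, 13.4]
force: [1.6, -1.5, 2.5]
grip_width: 0.0158
grasp_force: 30.0
```

Call:
play_rows(steps=[[[0,0,0.001,0,0,0,0.01],[0,0,0.001,0,0,0,0.01],[0,0,0,0,0,0,0.01]]])

```text
time_s: 14.7
tool_pos: [0.5321, 0.1249, 0.1373]
tool_rot: [180.0, 0.0, 13.4]
force: [2.2, -1.1, 2.5]
grip_width: 0.0158
grasp_force: 30.0
```

Call:
play_rows(steps=[[[0,0,0.001,0,0,0,0.01],[0,0,0.001,0,0,0,0.01],[0,0,0,0,0,0,0.01]]])

```text
time_s: 15.0
tool_pos: [0.5321, 0.1249, 0.1353]
tool_rot: [180.0, 0.0, 13.4]
force: [1.1, -0.6, 2.7]
grip_width: 0.0161
grasp_force: 30.0
```

Call:
play_rows(steps=[[[0,0,0.001,0,0,0,0.01],[0,0,0.001,0,0,0,0.01],[0,0,0,0,0,0,0.01]]])

```text
time_s: 15.3
tool_pos: [0.5321, 0.1249, 0.1333]
tool_rot: [180.0, 0.0, 13.4]
force: [1.9, -1.2, 2.3]
grip_width: 0.0158
grasp_force: 30.0
```

Call:
play_rows(steps=[[[0,0,0.001,0,0,0,0.01],[0,0,0.001,0,0,0,0.01],[0,0,0,0,0,0,0.01]]])

```text
time_s: 15.6
tool_pos: [0.5322, 0.1249, 0.1319]
tool_rot: [180.0, -0.0, 13.4]
force: [0.5, -1.7, 5.5]
grip_width: 0.016
grasp_force: 30.0
```

Call:
play_rows(steps=[[[0,0,0.001,0,0,0,0.01],[0,0,0.001,0,0,0,0.01],[0,0,0,0,0,0,0.01]]])

```text
time_s: 15.9
tool_pos: [0.533, 0.1253, 0.1315]
tool_rot: [179.9, -0.1, 13.4]
force: [-0.7, -2.6, 13.5]
grip_width: 0.016
grasp_force: 30.0
```

The rod stopped firmly at TCP z ≈ 0.1315 with 13 N, and the fingertips are about 13 mm clear of the sleeve. I'll ease off the push and release.

Call:
play_rows(steps=[[[0,0,-0.001,0,0,0,0.01],[0,0,-0.0004,0,0,0,0.01],[0,0,0,0,0,0,0.01],[0,0,0,0,0,0,0.01]]], force=15)

```text
time_s: 16.3
tool_pos: [0.5323, 0.1254, 0.1317]
tool_rot: [-180.0, -0.0, 13.4]
force: [0.5, -0.6, 7.9]
grip_width: 0.016
grasp_force: 15.0
```

Call:
play_rows(steps=[[[0,0,0,0,0,0,0.01],[0,0,0,0,0,0,0.02],[0,0,0,0,0,0,0.03],[0,0,0,0,0,0,0.045],[0,0,0,0,0,0,0.045],[0,0,0,0,0,0,0.045],[0,0,0,0,0,0,0.045]]], force=5)

```text
time_s: 17.0
tool_pos: [0.532, 0.125, 0.1308]
tool_rot: [-180.0, 0.0, 13.4]
force: [-0.5, -0.3, -1.0]
grip_width: 0.0437
grasp_force: 0.0
```

Call:
play_rows(steps=[[[0,0,-0.01,0,0,0,0.045],[0,0,-0.02,0,0,0,0.045],[0,0,-0.03,0,0,0,0.045],[0,0,-0.03,0,0,0,0.045],[-0.02,0,-0.01,0,0,0,0.045],[-0.02,0,0,0,0,0,0.045],[-0.01,0,0,0,0,0,0.045],[0,0,0,0,0,0,0.045],[0,0,0,0,0,0,0.045],[0,0,0,0,0,0,0.045]]])

```text
time_s: 18.0
tool_pos: [0.484, 0.1135, 0.2308]
tool_rot: [-180.0, -0.0, 13.4]
force: [-0.2, 0.8, 0.0]
grip_width: 0.0453
grasp_force: 0.0
```

Run:
```python
from h import *
s,c=look("w5",["gauge","foot"])
S=read_camera("scene")["frame"]
a=cv2.resize(c["frame"][20:250,150:430],(780,640))[:,:,::-1]
b=S[140:280,260:400]
im=np.hstack([cv2.resize(c["frame"][40:240,180:380],(400,400),interpolation=cv2.INTER_CUBIC),cv2.resize(S[150:260,260:370],(400,400),interpolation=cv2.INTER_CUBIC)])
cv2.imwrite("pics/end.png",im[:,:,::-1])
```

```text
[0.484  0.1135 0.2308] [-179.97   -0.     13.4 ] 18.0 [-0.25  0.81  0.05] 0.04526997516204025
gauge 0.89 [517.5 245.7 560.  287.1] 1202 541.3 268.6
gauge 0.87 [236.   95.3 331.6 180.9] 3662 282.1 137.5
foot 0.63 [256.9 103.5 312.8 158.7] 649 292.1 119.9
```

View pics/end.png

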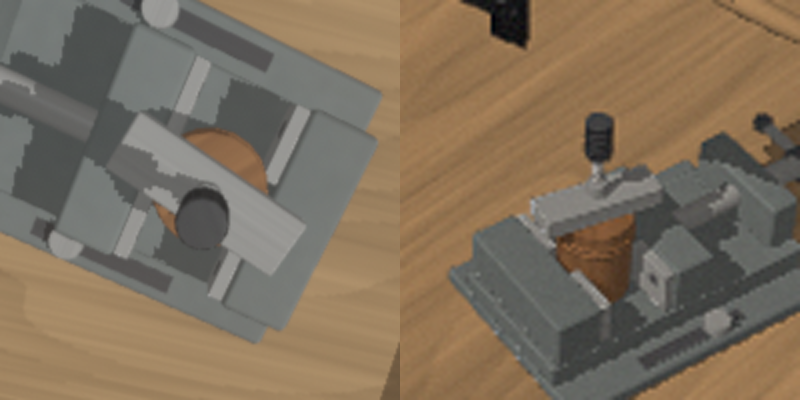

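The picture shows the gauge upright with its bar flat across the foot's face and the knob low over the hole (left half (202,217), right half (598,135)). The gripper is clear.

```bash
python3 -c "
from cell import sign_off
print(sign_off())"
```

```text
the job is handed in; nothing more can be done
None
```

The depth gauge is standing flat on the clamped foot with its rod on the floor of the hole; it stopped firmly at about 13 N, at an estimated 36–40 mm deep. The gripper is clear, nothing else was touched as far as I could tell, and the job is handed in.

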